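# Line up the display pumps by size

## Robot

A 6-joint arm with a two-finger parallel gripper is mounted at the origin on the work surface. World frame = base frame: x ahead of the robot, y to its left, z up, the work surface at z = 0. Lengths are in mm, angles in rad, forces in N, time in s.
With the tool pointing down it reaches from about 300 to 775 mm from the base axis. Payload 14.6 kg.
Tool frame: the origin (TCP) lies between the finger pads; the fingertips stand manip.finger_overhang ahead of it and the grasp point (between the pads) lies 2 mm behind it (manip.finger_overhang is the distance from the TCP to the fingertips, in mm); z points along the fingers, y is the direction in which the jaws open and shut (so a half turn about z gives the same grasp; the last joint's range is limited). The gripper opens to 94 mm and grips with 3 to 60 N. Pads are 16 mm wide; open, the fingers measure 119 mm over their backs; the gripper's body (75 mm by 177 mm) begins 78 mm behind the grasp point.
Start: joints at [-0.067, 0.3, 1.521, -0, 1.321, -0.067], TCP at [549.99, -0.002, 222.446] pointing down, gripper open.
Joint ranges: [-3.03, 3.03], [-0.79, 2.21], [0.23, 2.52], [-1.04, 4.18], [0, 3.07], [-2.55, 2.55]. Speed limits (rad/s): [2.22, 2.22, 2.57, 3.14, 3.14, 3.14].

## Interface

Orientations are given as [roll, pitch, yaw] about the fixed x, y, z axes, in that order (R = Rz(yaw) Ry(pitch) Rx(roll)).
In Python, from cell import manip gives the robot as it stands.
- The arm moves only by the tool drive_tool, never from a script. Its argument "steps" is a list of rows, each an object with "delta_pos": the shift along the world's x, y, z in mm, a list of three; "yaw": the turn about the world's z in rad; "hand": the finger opening in mm, from 0 to 94. A call has 1 to 5 rows; each row shifts and turns the commanded pose from where the row before left it; what a row does not reach is not made up. A row lasts 1/12 s, in which the tool goes at most 41.7 mm and 7.16 degrees, less where a joint would pass 70% of its speed; a pose out of reach is approached as far as the arm can. A call is refused whole if a number of a shift passes 41.7 or a number of a turn 0.125, either way. A call with a gripper value outside its range is refused whole. The fingers move at their own pace and stop on an object; "squeeze" is the grip in N (left out, the last holds). Time passes only in rows, so rows that do not move let the fingers close. It gives the time, the measured TCP pose, the force and the opening at its end, in the units of the state.
- manip.read_state(): the state, without advancing time (a new reading comes with each control period).
- manip.camera(name): name is "scene" or "side" or "wrist"; returns a dict with "frame" (420x560x3 uint8, red, green, blue), "range_z" (420x560 float32, mm along the optical axis (not along the pixel's ray), 0 where there is no reading), "intrinsics" (3x3 intrinsics, pixels), "position" and "attitude" of the camera in the world. Camera axes: x right, y down, z forward; pixel columns grow to the right and rows downward; lengths in mm; the calibration is good to about 2 mm. A picture is of the moment at which its call begins.
- manip.sign_off(): hands the job in, once; it reports no verdict.
The state is a dict: "clock": time; "joints": joint angles; "qd": joint speeds; "effort": joint torques, N m; "eef_pos": TCP position; "eef_rot": TCP orientation; "wrist_force": force on the tool from outside, world axes, zero at the start; "moment": the same for the moment, N m; "finger_gap": finger opening in mm.
Only numpy, scipy, OpenCV 4.12 (cv2) and the standard library are available. Lean on these libraries where they do the work, as an engineer would, in place of code of your own. Each camera call takes 0.05 s, during which the arm holds its last target.

## Task

Set the four small water pumps out on the display board in order of size, one centred on each mat and standing upright on its foot, lengthways across the row like the mat under it (either end may face the front): the smallest on the mat beside the post with the red ball, then the next larger on each following mat, the largest at the far end. The mats' colours do not matter. Never tip a pump over, and leave the glass jar standing where it is.

Things in the scene. Friction and masses are not known exactly. Their poses are not given: they have to be found in the camera images.
- pump_yellow: The smallest of four water pumps: yellow housing and pump head, black fan cover at the back, brass nozzles. 76 mm long (its x), 32 wide (y; round head 36), 52 high to the top of the brass outlet near its front (+x). Grip across the flat-sided housing: x -23 to +17, z 8 to 40 mm, foot plate below. Origin: centre of underside, z up. About 0.25 kg, give or take a fifth. Stands loose on the table.
- pump_red: The second smallest of four water pumps: red housing and pump head, black fan cover at the back, brass nozzles. 92 mm long (its x), 40 wide (y; round head 44), 60 high to the top of the brass outlet near its front (+x). Grip across the flat-sided housing: x -28 to +20, z 8 to 48 mm, foot plate below. Origin: centre of underside, z up. About 0.4 kg, give or take a fifth. Stands loose on the table.
- pump_green: The second largest of four water pumps: green housing and pump head, black fan cover at the back, brass nozzles. 108 mm long (its x), 48 wide (y; round head 52), 68 high to the top of the brass outlet near its front (+x). Grip across the flat-sided housing: x -32 to +24, z 8 to 56 mm, foot plate below. Origin: centre of underside, z up. About 0.58 kg, give or take a fifth. Stands loose on the table.
- pump_blue: The largest of four water pumps: blue housing and pump head, black fan cover at the back, brass nozzles. 124 mm long (its x), 56 wide (y; round head 60), 76 high to the top of the brass outlet near its front (+x). Grip across the flat-sided housing: x -37 to +27, z 8 to 64 mm, foot plate below. Origin: centre of underside, z up. About 0.75 kg, give or take a fifth. Stands loose on the table.
- mat_black: Black fixed mat, 120 mm (its x) by 80 (its y) by 3 thick, one of four in a row 110 mm apart along y on a flat pale board 10 mm high. The colours' places vary and mean nothing. Origin: centre of underside, top 3 mm above. A white lip 22 mm high runs along the board's far edge, 79 mm beyond the mats' centres (+x).
- mat_white: White fixed mat, 120 mm (its x) by 80 (its y) by 3 thick, one of four in a row 110 mm apart along y on a flat pale board 10 mm high. The colours' places vary and mean nothing. Origin: centre of underside, top 3 mm above. A white lip 22 mm high runs along the board's far edge, 79 mm beyond the mats' centres (+x).
- mat_cork: Cork-coloured fixed mat, 120 mm (its x) by 80 (its y) by 3 thick, one of four in a row 110 mm apart along y on a flat pale board 10 mm high. The colours' places vary and mean nothing. Origin: centre of underside, top 3 mm above. A white lip 22 mm high runs along the board's far edge, 79 mm beyond the mats' centres (+x).
- mat_orange: Orange fixed mat, 120 mm (its x) by 80 (its y) by 3 thick, one of four in a row 110 mm apart along y on a flat pale board 10 mm high. The colours' places vary and mean nothing. Origin: centre of underside, top 3 mm above. A white lip 22 mm high runs along the board's far edge, 79 mm beyond the mats' centres (+x).
- flag: Fixed thin post, 66 mm high, with a red ball (22 mm across) on top and a red foot 32 mm across, at one end of the row of mats, in line with it, 85 mm from the nearest mat's centre. The smallest pump belongs at this end. A plain grey post without ball, 30 mm high, stands at the other end. Origin: centre of underside, on the board.
- jar: Closed clear glass jar with a steel lid, 50 mm across, 70 mm high, standing loose among the pumps. To be left alone. Origin: centre of its underside.

How it is judged:
By the outcome, as a careful person would: the job done as asked, in the order asked, and still so for the second after the job is handed in, with the robot touching nothing.
It also fails if it takes over 96 s, if anything falls off the work surface, if the arm or the gripper's body presses on something with over 40 N, if the wrist force passes 120 N, or if a joint passes its speed limit or range.

## Working session

There is one attempt and no reset: what is moved stays moved. The work goes in short steps, Python scripts to look and compute and a tool call to move; the robot and the scene stay as the last step left them, time stands still between calls to the robot, and variables do not carry over. Pictures are saved under pics/ and viewed, and the job is handed in when it is done.

Besides the shell and the picture viewer there is one more tool, called as a command line: name --argument value ..., lists and objects as JSON in quotes. drive_tool: Moves the arm, as the interface text tells. Its arguments: {"type":"object","properties":{"steps":{"type":"array"},"squeeze":{"type":"number"}},"required":["steps"]}

```bash
ls; mkdir -p pics; python3 - <<'E'
from cell import manip
import cv2,numpy as np
print(manip.read_state(), manip.finger_overhang)
for n in ["scene","side","wrist"]:
    c=manip.camera(n)
    cv2.imwrite(f"pics/{n}0.png",c["frame"][:,:,::-1])
    print(n,c["intrinsics"],c["position"],c["attitude"])
E
```

```text
pics
{'clock': 0.0, 'joints': array([-6.66108544e-02,  3.00486229e-01,  1.52158597e+00,  4.98902862e-05,
        1.32071931e+00, -6.66483913e-02]), 'qd': array([-1.88147421e-04, -1.16797249e-04,  7.61809588e-06, -1.01278412e-03,
        6.50536958e-04, -6.52158483e-04]), 'effort': array([-1.53750298e-03, -5.31805658e+01, -3.52735734e+01,  7.07558286e-02,
        2.43994006e-02, -4.79655944e-05]), 'eef_pos': array([5.49750461e+02, 2.00308425e-02, 2.21875959e+02]), 'eef_rot': array([-3.14039967e+00, -1.28059183e-04,  1.57082141e+00]), 'wrist_force': array([ 0.13397219, -0.31110471, -0.55983849]), 'moment': array([ 0.02119103, -0.00473389,  0.00608135]), 'finger_gap': 94.02048926566638} 17.0
scene [[490.10892348   0.         283.80799346]
 [  0.         490.10892348 209.14609836]
 [  0.           0.           1.        ]] [1006.43247102  418.69456826  742.24098427] [-2.43208836 -0.00749555  2.31559543]
side [[453.01584656   0.         283.37819474]
 [  0.         453.01584656 210.00835016]
 [  0.           0.           1.        ]] [ 441.46658419 -727.97476263  477.45237551] [-2.10312141  0.00734309 -0.14122511]
wrist [[369.16217042   0.         279.13332956]
 [  0.         369.16217042 206.44953049]
 [  0.           0.           1.        ]] [549.81120479  75.46602572 383.35660736] [ 2.87462427e+00  1.52207635e-03 -8.36462325e-05]
```

View pics/scene0.png

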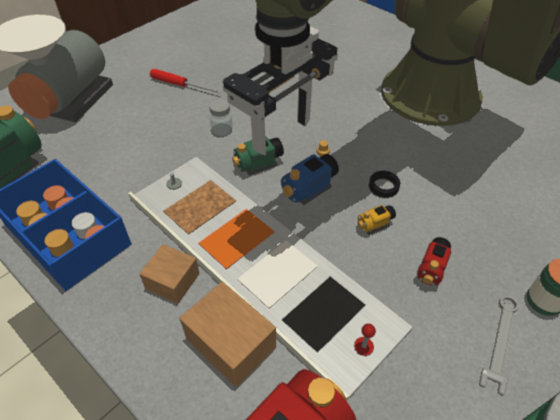

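View pics/side0.png

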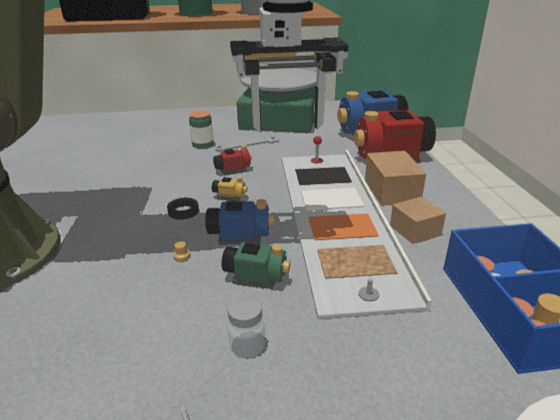

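View pics/wrist0.png

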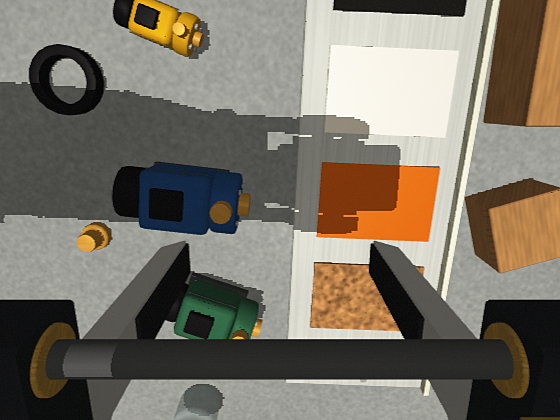

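```bash
cat > h.py <<'E'
from cell import manip
import cv2,numpy as np
from scipy.spatial.transform import Rotation as Ro
def cam(n):
    c=manip.camera(n); K=c["intrinsics"]; Rm=Ro.from_euler('xyz',c["attitude"]).as_matrix()
    z=c["range_z"]; v,u=np.mgrid[0:420,0:560]
    d=np.stack([(u-K[0,2])/K[0,0],(v-K[1,2])/K[1,1],np.ones_like(z)],-1)
    P=(d*z[...,None])@Rm.T+c["position"]
    P[z<=0]=np.nan
    hsv=cv2.cvtColor(c["frame"],cv2.COLOR_RGB2HSV)
    return dict(rgb=c["frame"],hsv=hsv,P=P,D=d@Rm.T,o=np.array(c["position"]),z=z)
HUE=dict(yellow=(20,30),red=(174,184),green=(50,85),blue=(102,128))
def mask(c,name,smin=110,vmin=30):
    h=c["hsv"][...,0].astype(int); s=c["hsv"][...,1]; v=c["hsv"][...,2]
    lo,hi=HUE[name]
    m=((h>=lo)&(h<=hi))|((h+180>=lo)&(h+180<=hi))
    P=c["P"]
    ok=(P[...,0]>250)&(P[...,0]<800)&(abs(P[...,1])<400)&(P[...,2]<110)&(P[...,2]>3)
    return m&(s>smin)&(v>vmin)&ok
E
python3 - <<'E'
from h import *
for n in ["scene","side","wrist"]:
    c=cam(n); P=c["P"]
    # table check
    ok=(P[...,0]>300)&(P[...,0]<520)&(abs(P[...,1])<300)&(abs(P[...,2])<15)
    print(n,"table z med",np.median(P[ok][:,2]),ok.sum())
    for k in HUE:
        m=mask(c,k).astype(np.uint8)
        N,L,st,ce=cv2.connectedComponentsWithStats(m)
        for i in range(1,N):
            if st[i,4]>60:
                p=P[L==i]; print(k,st[i].tolist(),np.percentile(p,[2,50,98],axis=0).round().tolist())
E
```

```text
scene table z med -0.5644183093604624 15915
yellow [358, 208, 33, 24, 407] [[428.0, 131.0, 15.0], [457.0, 154.0, 36.0], [481.0, 167.0, 43.0]]
red [418, 241, 33, 44, 632] [[431.0, 263.0, 23.0], [473.0, 287.0, 46.0], [501.0, 310.0, 52.0]]
red [362, 324, 13, 14, 140] [[660.0, 276.0, 66.0], [669.0, 285.0, 73.0], [676.0, 293.0, 77.0]]
red [355, 337, 19, 19, 225] [[653.0, 270.0, 11.0], [668.0, 286.0, 14.0], [680.0, 298.0, 17.0]]
red [294, 370, 27, 13, 184] [[772.0, 253.0, 57.0], [792.0, 268.0, 99.0], [800.0, 281.0, 106.0]]
red [332, 391, 24, 29, 329] [[784.0, 315.0, 80.0], [791.0, 330.0, 99.0], [799.0, 347.0, 108.0]]
blue [282, 155, 50, 47, 1031] [[428.0, -32.0, 22.0], [478.0, 9.0, 58.0], [516.0, 21.0, 66.0]]
blue [52, 159, 79, 86, 1088] [[793.0, -376.0, 5.0], [797.0, -262.0, 57.0], [800.0, -160.0, 81.0]]
side table z med -0.839747127106591 17641
yellow [218, 180, 26, 17, 326] [[422.0, 120.0, 13.0], [448.0, 132.0, 31.0], [471.0, 151.0, 42.0]]
red [357, 117, 20, 41, 455] [[781.0, 246.0, 18.0], [783.0, 265.0, 76.0], [799.0, 333.0, 107.0]]
red [221, 150, 29, 21, 409] [[434.0, 257.0, 14.0], [465.0, 267.0, 36.0], [496.0, 290.0, 49.0]]
blue [218, 202, 50, 34, 1172] [[422.0, -44.0, 23.0], [467.0, -35.0, 49.0], [506.0, 3.0, 64.0]]
blue [443, 230, 99, 143, 5031] [[789.0, -380.0, 4.0], [791.0, -301.0, 45.0], [797.0, -169.0, 79.0]]
blue [221, 237, 34, 3, 82] [[423.0, -41.0, 12.0], [450.0, -36.0, 15.0], [480.0, -31.0, 18.0]]
wrist table z med -0.7307652993966656 51142
yellow [129, 0, 71, 57, 1844] [[423.0, 122.0, 27.0], [454.0, 140.0, 38.0], [475.0, 160.0, 52.0]]
green [174, 279, 84, 60, 2832] [[446.0, -153.0, 22.0], [487.0, -126.0, 53.0], [523.0, -108.0, 56.0]]
blue [138, 163, 104, 72, 4778] [[424.0, -37.0, 26.0], [471.0, -0.0, 62.0], [510.0, 19.0, 65.0]]
```

drive_tool --steps '[{"delta_pos": [0,40,10],"yaw": 0,"hand": 94},{"delta_pos": [0,40,10],"yaw": 0,"hand": 94},{"delta_pos": [0,40,10],"yaw": 0,"hand": 94},{"delta_pos": [0,0,0],"yaw": 0,"hand": 94},{"delta_pos": [0,0,0],"yaw": 0,"hand": 94}]'

```text
clock: 0.72
eef_pos: [549.9, 121.6, 252.7]
eef_rot: [3.141, -0.0, 1.574]
wrist_force: [-1.9, -0.9, 0.5]
finger_gap: 94.0
```

```bash
python3 - <<'E'
from h import *
c=cam("wrist"); np.savez("w1.npz",**c)
print(manip.read_state()["eef_pos"],manip.read_state()["eef_rot"],c["o"])
cv2.imwrite("pics/w1.png",c["rgb"][:,:,::-1])
E
```

```text
[549.83739487 120.26806515 252.23326645] [-3.14133076e+00  2.33301233e-04  1.57213495e+00] [549.40311838 197.06711351 414.09572137]
```

View pics/w1.png

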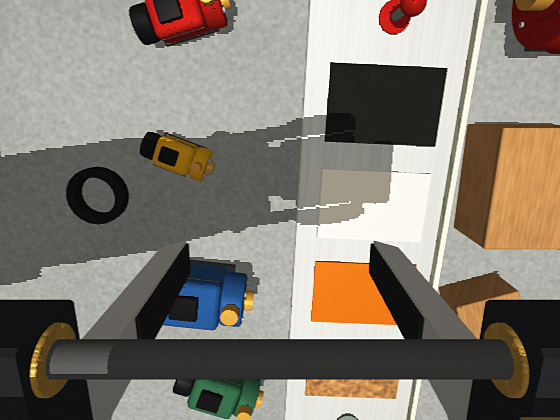

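```bash
cat >> h.py <<'E'
SPEC=dict(yellow=(76,32,40,-23,17),red=(92,40,48,-28,20),green=(108,48,56,-32,24),blue=(124,56,64,-37,27))
def top(c,name,near,r=75):
    """top face of housing: rect in xy from points near z=top"""
    zt=SPEC[name][2]; P=c["P"]
    m=(np.hypot(P[...,0]-near[0],P[...,1]-near[1])<r)&(abs(P[...,2]-zt)<5)
    m=cv2.morphologyEx(m.astype(np.uint8),cv2.MORPH_OPEN,np.ones((3,3)))
    N,L,st,ce=cv2.connectedComponentsWithStats(m)
    if N<2: return None
    i=1+np.argmax(st[1:,4]); p=P[L==i]
    (cx,cy),(w,h),a=cv2.minAreaRect(p[:,:2].astype(np.float32))
    if w<h: w,h,a=h,w,a-90
    return [round(float(x),1) for x in (cx,cy,w,h,(a+90)%180-90,np.median(p[:,2]),st[i,4])]
def brass(c,near,r=75,zmin=15):
    h=c["hsv"];P=c["P"]
    m=(h[...,0]>14)&(h[...,0]<22)&(h[...,1]>120)&(h[...,2]>60)&(np.hypot(P[...,0]-near[0],P[...,1]-near[1])<r)&(P[...,2]>zmin)
    return P[m].mean(0).round() if m.sum()>10 else None
E
python3 - <<'E'
from h import *
w=dict(np.load("w1.npz"))
near=dict(yellow=(450,143),red=(466,285),green=(484,-130),blue=(470,-5))
cs=dict(scene=cam("scene"),side=cam("side"),w1=w)
for k in SPEC:
    for n,c in cs.items(): print(k,n,top(c,k,near[k]),brass(c,near[k]))
# mats
P=w["P"];h=w["hsv"].astype(int)
def onplane(c,uv,z):
    d=np.array([c["D"][int(v),int(u)] for u,v in uv]); o=c["o"]; return (o+d*((z-o[2])/d[:,2])[:,None])[:,:2]
for n,c in cs.items():
    P=c["P"];h=c["hsv"].astype(int)
    board=(P[...,0]>540)&(P[...,0]<760)&(abs(P[...,1])<340)&(P[...,2]>5)&(P[...,2]<20)
    ms=dict(black=board&(h[...,2]<50),orange=board&(h[...,0]<14)&(h[...,1]>200),cork=board&(h[...,0]<16)&(h[...,1]>90)&(h[...,1]<200),redfoot=board&((h[...,0]>172)|(h[...,0]<4))&(h[...,1]>170))
    for k,m in ms.items():
        m=cv2.morphologyEx(m.astype(np.uint8),cv2.MORPH_CLOSE,np.ones((3,3)))
        N,L,st,ce=cv2.connectedComponentsWithStats(m)
        if N<2: continue
        i=1+np.argmax(st[1:,4]); p=P[L==i]
        (cx,cy),(W,H),a=cv2.minAreaRect(p[:,:2].astype(np.float32))
        print(n,k,[round(float(x),1) for x in (cx,cy,W,H,a)],st[i,4])
E
```

```text
yellow scene [444.9, 148.0, 68.8, 29.9, -23.5, 38.7, 258.0] [463. 150.  56.]
yellow side [449.1, 142.1, 53.5, 27.1, -17.4, 38.7, 136.0] [455. 129.  71.]
yellow w1 [448.3, 144.1, 54.3, 30.3, -19.6, 38.6, 1062.0] [478. 146. 195.]
red scene [466.9, 284.8, 66.1, 39.4, 15.1, 47.0, 450.0] [496. 293.  43.]
red side [464.6, 280.5, 64.6, 35.8, 14.8, 46.7, 152.0] [486. 285.  57.]
red w1 [462.9, 273.4, 67.6, 29.6, 0.3, 46.8, 1451.0] [495. 287.  40.]
green scene [481.4, -136.2, 64.3, 49.3, -20.9, 54.8, 324.0] [ 519. -149.   53.]
green side [484.2, -141.8, 76.1, 45.9, -21.1, 54.7, 578.0] [ 514. -157.   55.]
green w1 [483.6, -140.5, 77.7, 46.7, -18.3, 54.8, 1353.0] [ 514. -148.   57.]
blue scene [474.3, -10.0, 79.6, 54.2, -4.1, 62.9, 401.0] [512. -12.  56.]
blue side [466.2, -13.4, 86.8, 53.5, -5.3, 62.9, 518.0] [504. -21.  61.]
blue w1 [469.4, -11.5, 82.3, 54.3, -7.0, 62.9, 1804.0] [503. -13.  64.]
scene black [661.6, 199.8, 75.3, 117.8, 86.6] 2931
scene orange [nan, nan, 0.0, 0.0, 0.0] 2015
scene cork [nan, nan, nan, 0.0, nan] 1839
scene redfoot [666.2, 284.0, 27.8, 27.2, 36.5] 174
side black [616.6, 180.9, 43.2, 29.1, 84.7] 71
side cork [644.2, -127.8, 77.8, 117.2, 82.5] 1943
side redfoot [660.7, 278.8, 9.8, 18.4, 48.6] 9
w1 black [659.5, 196.7, 79.3, 117.5, 86.5] 8934
w1 orange [643.8, -21.6, 80.6, 105.8, 87.0] 1602
w1 cork [nan, nan, 0.0, 0.0, 0.0] 1629
w1 redfoot [660.8, 280.0, 21.4, 30.0, 48.2] 632
```

```bash
cat >> h.py <<'E'
def ext(c,name,near,ang,r=None,zmin=6):
    """extents of all points above zmin along pump axis (ang deg) relative to near; for height bands"""
    L=SPEC[name][0]; r=r or L*0.5+14
    P=c["P"]; a=np.deg2rad(ang); e=np.array([np.cos(a),np.sin(a)]); n=np.array([-e[1],e[0]])
    q=P[...,:2]-np.array(near); s=q@e; t=q@n; zmax=SPEC[name][2]+16
    m=(abs(s)<r)&(abs(t)<SPEC[name][1]*.5+9)&(P[...,2]>zmin)&(P[...,2]<zmax)
    m=cv2.morphologyEx(m.astype(np.uint8),cv2.MORPH_OPEN,np.ones((3,3)))>0
    return np.percentile(s[m],[.5,99.5]).round(1),np.percentile(t[m],[.5,99.5]).round(1),m.sum()
E
python3 - <<'E'
from h import *
w=dict(np.load("w1.npz"))
print(ext(w,"yellow",(448.3,144.1),-20),ext(w,"blue",(469.4,-11.5),-5.5),ext(w,"green",(483.6,-140.5),-20))
c=cam("scene")
print(ext(c,"red",(466.9,283),15),ext(c,"blue",(469.4,-11.5),-5.5),ext(c,"yellow",(448.3,144.1),-20))
c=cam("side")
print(ext(c,"red",(466.9,283),15),ext(c,"green",(483.6,-140.5),-20))
P=c["P"]; s=c["rgb"][305:350,230:262]; q=P[300:312,235:257].reshape(-1,3); print("jar lid",np.nanmedian(q,0))
E
```

```text
(array([-41.3,  32.8]), array([-16.2,  16.7]), np.int64(2301)) (array([-38.5,  50. ]), array([-25.9,  28.7]), np.int64(4269)) (array([-59.3,  46.2]), array([-22.5,  24.8]), np.int64(2837))
(array([-50. ,  40.1]), array([-18.4,  22.4]), np.int64(1113)) (array([-68.1,  54.1]), array([-25.2,  31. ]), np.int64(1543)) (array([-39.5,  35.3]), array([-13.4,  19.6]), np.int64(713))
(array([-54.2,  35.5]), array([-22.1,  14.7]), np.int64(731)) (array([-58.7,  47.5]), array([-26.3,  18.8]), np.int64(2279))
jar lid [ 452.42020443 -277.52690415   69.11713951]
```

drive_tool --steps '[{"delta_pos": [-22,5,-20],"yaw": 0.122,"hand": 70},{"delta_pos": [-22,5,-20],"yaw": 0.122,"hand": 70},{"delta_pos": [-22,5,-20],"yaw": 0.122,"hand": 70},{"delta_pos": [-22,5,-20],"yaw": 0.122,"hand": 70},{"delta_pos": [-20,6,-20],"yaw": 0.122,"hand": 70}]'

```text
clock: 1.38
eef_pos: [440.8, 145.2, 151.5]
eef_rot: [-3.142, 0.0, 2.185]
wrist_force: [0.7, -0.2, -0.3]
finger_gap: 70.4
```

drive_tool --steps '[{"delta_pos": [0,0,0],"yaw": 0.122,"hand": 70},{"delta_pos": [0,0,0],"yaw": 0.122,"hand": 70},{"delta_pos": [0,0,0],"yaw": 0.122,"hand": 70},{"delta_pos": [0,0,0],"yaw": 0.122,"hand": 70},{"delta_pos": [0,0,0],"yaw": 0.122,"hand": 70}]'

```text
clock: 1.8
eef_pos: [442.1, 145.2, 152.4]
eef_rot: [-3.141, -0.0, 2.795]
wrist_force: [-0.1, 0.2, -0.8]
finger_gap: 70.1
```

drive_tool --steps '[{"delta_pos": [0,0,0],"yaw": 0,"hand": 70},{"delta_pos": [0,0,0],"yaw": 0,"hand": 70}]'

```text
clock: 1.97
eef_pos: [442.0, 145.4, 152.4]
eef_rot: [-3.142, -0.0, 2.786]
wrist_force: [-0.0, -0.0, -0.1]
finger_gap: 69.9
```

```bash
python3 - <<'E'
from h import *
c=cam("wrist")
s=manip.read_state();print(s["eef_pos"],s["eef_rot"],s["joints"],c["o"])
cv2.imwrite("pics/w2.png",c["rgb"][:,:,::-1])
print(top(c,"yellow",(446,145)),ext(c,"yellow",(444.3,145.5),-20))
E
```

```text
[442.07592761 145.54639075 152.42078685] [-3.14158642e+00 -2.18039855e-05  2.78544683e+00] [ 2.39332604e-01  1.87525729e-01  1.83439258e+00  7.85121281e-06
  1.11969590e+00 -9.75321322e-01] [369.96822912 170.84937701 313.79205282]
[440.3, 147.1, 37.5, 29.8, -20.7, 38.5, 1372.0] (array([-39. ,  32.7]), array([-17.1,  16.5]), np.int64(3597))
```

View pics/w2.png

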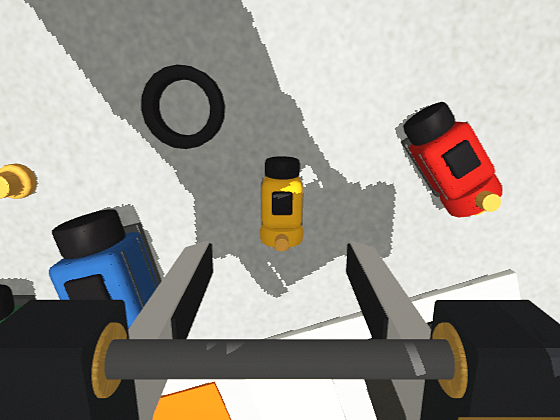

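drive_tool --steps '[{"delta_pos": [-1,1,-36],"yaw": 0,"hand": 70},{"delta_pos": [0,0,-36],"yaw": 0,"hand": 70},{"delta_pos": [0,0,-30],"yaw": 0,"hand": 70},{"delta_pos": [0,0,-20],"yaw": 0,"hand": 60},{"delta_pos": [0,0,0],"yaw": 0,"hand": 50}]'

```text
clock: 2.43
eef_pos: [439.0, 146.3, 27.0]
eef_rot: [-3.138, -0.005, 2.787]
wrist_force: [-0.5, -0.6, -1.3]
finger_gap: 60.1
```

drive_tool --squeeze 25 --steps '[{"delta_pos": [0,0,0],"yaw": 0,"hand": 25},{"delta_pos": [0,0,0],"yaw": 0,"hand": 25},{"delta_pos": [0,0,0],"yaw": 0,"hand": 25},{"delta_pos": [0,0,0],"yaw": 0,"hand": 25}]'

```text
clock: 2.77
eef_pos: [441.7, 147.2, 31.8]
eef_rot: [3.14, 0.002, 2.79]
wrist_force: [0.2, -0.5, 0.6]
finger_gap: 33.3
```

drive_tool --steps '[{"delta_pos": [0,0,0],"yaw": 0,"hand": 25},{"delta_pos": [0,0,10],"yaw": 0,"hand": 25},{"delta_pos": [0,0,30],"yaw": 0,"hand": 25},{"delta_pos": [0,0,35],"yaw": 0,"hand": 25},{"delta_pos": [15,5,25],"yaw": 0,"hand": 25}]'

```text
clock: 3.18
eef_pos: [454.8, 151.7, 133.5]
eef_rot: [3.142, 0.0, 2.791]
wrist_force: [0.0, 0.0, -2.8]
finger_gap: 31.7
```

drive_tool --steps '[{"delta_pos": [30,8,0],"yaw": 0.06,"hand": 25},{"delta_pos": [35,8,0],"yaw": 0.06,"hand": 25},{"delta_pos": [35,8,0],"yaw": 0.06,"hand": 25},{"delta_pos": [35,8,0],"yaw": 0.06,"hand": 25},{"delta_pos": [30,8,0],"yaw": 0.06,"hand": 25}]'

```text
clock: 3.6
eef_pos: [622.6, 192.2, 131.2]
eef_rot: [3.142, 0.0, 3.093]
wrist_force: [0.6, -1.0, -2.6]
finger_gap: 32.2
```

drive_tool --steps '[{"delta_pos": [20,4,0],"yaw": 0,"hand": 25},{"delta_pos": [16,1,0],"yaw": 0,"hand": 25},{"delta_pos": [0,0,0],"yaw": 0,"hand": 25},{"delta_pos": [0,0,0],"yaw": 0,"hand": 25}]'

```text
clock: 3.93
eef_pos: [656.8, 196.9, 130.4]
eef_rot: [-3.141, -0.001, 3.09]
wrist_force: [-0.6, -0.4, -2.0]
finger_gap: 31.7
```

```bash
python3 - <<'E'
from h import *
c=cam("wrist"); np.savez("w3.npz",**c)
s=manip.read_state();print(s["eef_pos"],s["eef_rot"],s["finger_gap"],s["wrist_force"],c["o"])
cv2.imwrite("pics/w3.png",c["rgb"][:,:,::-1])
E
```

```text
[656.38139397 196.90626046 130.53882556] [-3.14134307e+00 -8.77271452e-04  3.09064443e+00] 31.914255542395818 [ 0.24169457 -0.96187083 -3.19949396] [580.12687651 199.49848832 291.84877983]
```

View pics/w3.png

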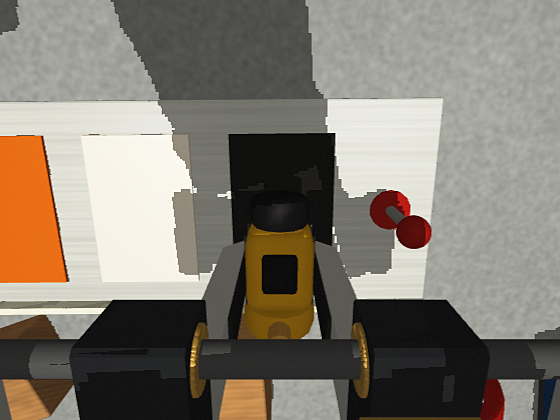

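```bash
python3 - <<'E'
from h import *
c=dict(np.load("w3.npz"))
def pl(u,v,z=13):
    d=c["D"][v,u]; return (c["o"]+d*((z-c["o"][2])/d[2]))[:2].round(1)
for n,u,v in [("bl near L",229,134),("bl near R",335,133),("wh nearL",81,136),("wh farL",103,282),("or nearR",42,136),("or farR",67,281)]: print(n,pl(u,v), "exp z",c["P"][v+3,u+(-4 if 'R' in n else 4)].round(1))
P=c["P"]
# edges by row scan: black mat in rows 140-180
h=c["hsv"]
for v in (145,165): 
    u=np.where((c["rgb"][v].max(1)<45))[0]; u=u[(u>215)&(u<345)]; print(v,u.min(),u.max(),pl(u.min(),v),pl(u.max()+1,v))
# held pump
near=(658,196.8); q=P[...,:2]-near
a=np.deg2rad(-3); e=np.array([np.cos(a),np.sin(a)]);n=np.array([-e[1],e[0]])
s=q@e;t=q@n
m=(abs(t)<19)&(P[...,2]>100)&(P[...,2]<150)&(abs(s)<60)
hh=c["hsv"]; ym=m&(hh[...,0]>19)&(hh[...,0]<32)&(hh[...,1]>110)
bl=m&(c["rgb"].max(-1)<45)
print("all",np.percentile(s[m],[.5,99.5]),"fan",np.percentile(s[bl],[1,50,99]),"yel",np.percentile(s[ym],[1,99]),np.percentile(t[ym],[1,99]))
tp=m&(abs(P[...,2]-np.nanpercentile(P[...,2][ym],70))<4)
print(np.nanpercentile(P[...,2][ym],[50,70,90]),np.percentile(s[tp],[1,99]))
E
```

```text
bl near L [598.3 161.2] exp z [600.8 163.8  10.9]
bl near R [601.6 239.9] exp z [603.8 237.1  11.9]
wh nearL [594.2  51.1] exp z [596.5  53.3  12.3]
wh farL [713.3  46.4] exp z [717.8  47.5   9.8]
or nearR [592.7  22.1] exp z [594.7  18.7  13. ]
or farR [710.9  16.8] exp z [715.1  10.6   9.5]
145 229 334 [606.4 160.5] [610.5 239.8]
165 230 333 [621.5 160. ] [625.5 238.9]
all [-37.61925941  29.64973113] fan [-37.63454804 -25.20616657   4.12658834] yel [-22.26881264  29.39977878] [-17.2295492  14.3557659]
[136.59948071 137.36490649 138.1039783 ] [-36.05649254  28.9085209 ]
```

drive_tool --steps '[{"delta_pos": [1.5,1.5,-30],"yaw": 0.005,"hand": 25},{"delta_pos": [0,0,-25],"yaw": 0,"hand": 25},{"delta_pos": [0,0,-15],"yaw": 0,"hand": 25},{"delta_pos": [0,0,-10],"yaw": 0,"hand": 25},{"delta_pos": [0,0,-4],"yaw": 0,"hand": 25}]'

```text
clock: 4.4
eef_pos: [657.5, 198.4, 45.5]
eef_rot: [-3.141, -0.002, 3.096]
wrist_force: [-1.1, 0.4, -2.5]
finger_gap: 31.8
```

drive_tool --steps '[{"delta_pos": [0,0,-2],"yaw": 0,"hand": 25},{"delta_pos": [0,0,0],"yaw": 0,"hand": 25},{"delta_pos": [0,0,0],"yaw": 0,"hand": 25},{"delta_pos": [0,0,0],"yaw": 0,"hand": 25}]'

```text
clock: 4.73
eef_pos: [658.9, 198.6, 45.6]
eef_rot: [3.141, 0.002, 3.096]
wrist_force: [1.1, -0.0, -3.4]
finger_gap: 31.8
```

drive_tool --steps '[{"delta_pos": [0,0,-1],"yaw": 0,"hand": 25},{"delta_pos": [0,0,0],"yaw": 0,"hand": 25},{"delta_pos": [0,0,0],"yaw": 0,"hand": 25}]'

```text
clock: 4.98
eef_pos: [659.0, 198.6, 44.7]
eef_rot: [3.141, 0.002, 3.096]
wrist_force: [-2.1, -0.1, 6.3]
finger_gap: 31.7
```

drive_tool --steps '[{"delta_pos": [0,0,0],"yaw": 0,"hand": 40},{"delta_pos": [0,0,0],"yaw": 0,"hand": 50},{"delta_pos": [0,0,0],"yaw": 0,"hand": 56},{"delta_pos": [0,0,20],"yaw": 0,"hand": 56},{"delta_pos": [0,0,40],"yaw": 0,"hand": 60}]'

```text
clock: 5.4
eef_pos: [656.3, 197.9, 98.9]
eef_rot: [-3.139, -0.008, 3.096]
wrist_force: [0.4, 0.4, 0.2]
finger_gap: 58.7
```

drive_tool --steps '[{"delta_pos": [-5,0,40],"yaw": 0,"hand": 70},{"delta_pos": [-40,10,10],"yaw": 0.06,"hand": 70},{"delta_pos": [-40,20,0],"yaw": 0.06,"hand": 70},{"delta_pos": [-40,20,0],"yaw": 0.06,"hand": 70},{"delta_pos": [-40,20,0],"yaw": 0.06,"hand": 70}]'

```text
clock: 5.82
eef_pos: [500.6, 264.5, 153.4]
eef_rot: [3.141, 0.001, -2.945]
wrist_force: [1.1, 0.9, -0.0]
finger_gap: 70.1
```

drive_tool --steps '[{"delta_pos": [-20,14,0],"yaw": 0.06,"hand": 70},{"delta_pos": [-10,0,0],"yaw": 0,"hand": 70},{"delta_pos": [0,0,0],"yaw": 0,"hand": 70}]'

```text
clock: 6.07
eef_pos: [470.8, 279.0, 153.7]
eef_rot: [3.142, 0.0, -2.885]
wrist_force: [1.0, 0.9, 1.1]
finger_gap: 70.2
```

```bash
python3 - <<'E'
from h import *
c=cam("wrist"); np.savez("w4.npz",**c)
s=manip.read_state();print(s["eef_pos"],s["eef_rot"],s["joints"],c["o"])
cv2.imwrite("pics/w4.png",c["rgb"][:,:,::-1])
print(top(c,"red",(466,283)),ext(c,"red",(463,284),15))
for n in("scene","side"):
    c=cam(n); cv2.imwrite(f"pics/{n}4.png",c["rgb"][:,:,::-1])
E
```

```text
[472.07152814 278.56576147 153.65705968] [ 3.14156064e+00  5.80873547e-04 -2.88657059e+00] [ 4.66322774e-01  3.61132390e-01  1.60666276e+00 -9.81846064e-05
  1.17322283e+00 -1.35945764e+00] [396.32114531 258.23299061 315.04114315]
[452.9, 281.1, 45.5, 38.1, 14.7, 46.7, 2298.0] (array([-52.3,  38. ]), array([-20.4,  20. ]), np.int64(5710))
```

View pics/w4.png

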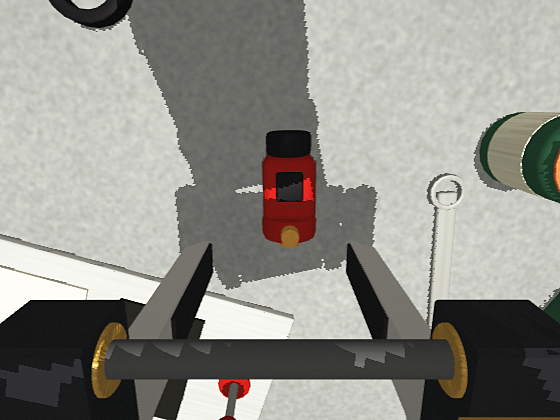

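View pics/scene4.png

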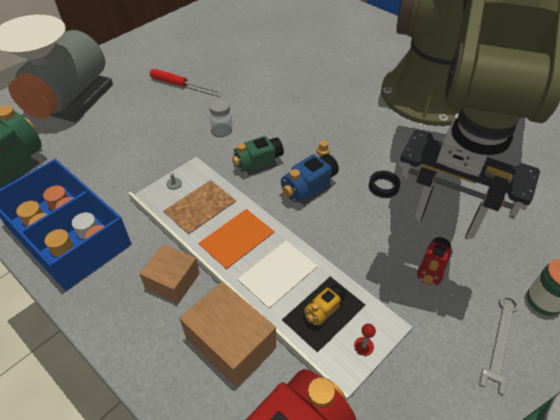

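drive_tool --steps '[{"delta_pos": [-19,2.5,-20],"yaw": 0,"hand": 70},{"delta_pos": [0,0,-30],"yaw": 0,"hand": 70},{"delta_pos": [0,0,-30],"yaw": 0,"hand": 70},{"delta_pos": [0,0,-25],"yaw": 0,"hand": 70},{"delta_pos": [0,0,-15],"yaw": 0,"hand": 65}]'

```text
clock: 6.63
eef_pos: [453.4, 279.6, 30.3]
eef_rot: [-3.141, -0.003, -2.889]
wrist_force: [0.2, 0.2, 0.2]
finger_gap: 67.0
```

drive_tool --squeeze 30 --steps '[{"delta_pos": [0,0,0],"yaw": 0,"hand": 52},{"delta_pos": [0,0,0],"yaw": 0,"hand": 33},{"delta_pos": [0,0,0],"yaw": 0,"hand": 33},{"delta_pos": [0,0,0],"yaw": 0,"hand": 33},{"delta_pos": [0,0,0],"yaw": 0,"hand": 33}]'

```text
clock: 7.05
eef_pos: [454.3, 281.0, 34.6]
eef_rot: [3.141, 0.002, -2.888]
wrist_force: [1.1, 0.0, 3.3]
finger_gap: 40.0
```

drive_tool --steps '[{"delta_pos": [0,0,15],"yaw": 0,"hand": 33},{"delta_pos": [0,0,35],"yaw": 0,"hand": 33},{"delta_pos": [0,0,35],"yaw": 0,"hand": 33},{"delta_pos": [15,-15,15],"yaw": 0,"hand": 33},{"delta_pos": [25,-25,0],"yaw": -0.06,"hand": 33}]'

```text
clock: 7.47
eef_pos: [494.1, 242.5, 138.1]
eef_rot: [3.14, 0.007, -2.943]
wrist_force: [1.1, 0.1, -2.4]
finger_gap: 39.6
```

drive_tool --steps '[{"delta_pos": [28,-28,0],"yaw": -0.06,"hand": 33},{"delta_pos": [28,-28,0],"yaw": -0.06,"hand": 33},{"delta_pos": [28,-28,0],"yaw": -0.06,"hand": 33},{"delta_pos": [28,-28,0],"yaw": -0.057,"hand": 33},{"delta_pos": [25,-25,0],"yaw": 0,"hand": 33}]'

```text
clock: 7.88
eef_pos: [631.6, 101.6, 133.6]
eef_rot: [-3.142, 0.0, 3.094]
wrist_force: [1.1, 0.3, -3.8]
finger_gap: 39.5
```

drive_tool --steps '[{"delta_pos": [15,-12,0],"yaw": 0,"hand": 33},{"delta_pos": [5,-4,0],"yaw": 0,"hand": 33},{"delta_pos": [0,0,0],"yaw": 0,"hand": 33},{"delta_pos": [0,0,0],"yaw": 0,"hand": 33}]'

```text
clock: 8.22
eef_pos: [649.8, 88.2, 133.2]
eef_rot: [3.141, -0.001, 3.099]
wrist_force: [-0.5, 0.8, -3.6]
finger_gap: 39.8
```

```bash
cat >> h.py <<'E'
def held(c,name,near,ztop,ang=-2.5):
    P=c["P"];q=P[...,:2]-near;a=np.deg2rad(ang); e=np.array([np.cos(a),np.sin(a)]);n=np.array([-e[1],e[0]])
    s=q@e;t=q@n;L,W=SPEC[name][:2]
    m=(abs(t)<W/2+8)&(P[...,2]>ztop-30)&(P[...,2]<ztop+20)&(abs(s)<L/2+15)
    tp=m&(abs(P[...,2]-ztop)<4)
    r=cv2.minAreaRect(P[tp][:,:2].astype(np.float32)) if tp.sum()>20 else None
    return "ext s",np.percentile(s[m],[.5,99.5]).round(1),"top s",np.percentile(s[tp],[1,99]).round(1),"t",np.percentile(t[tp],[1,99]).round(1),np.median(P[tp][:,2]),r
def pl(c,u,v,z=13):
    d=c["D"][v,u]; return (c["o"]+d*((z-c["o"][2])/d[2]))[:2].round(1)
E
python3 - <<'E'
from h import *
c=cam("wrist"); np.savez("w5.npz",**c)
s=manip.read_state();print(s["eef_pos"],s["eef_rot"],s["finger_gap"],s["wrist_force"],c["o"])
cv2.imwrite("pics/w5.png",c["rgb"][:,:,::-1])
z=s["eef_pos"][2]-34.6+47
p=s["eef_pos"][:2]+[4,-.2]
print(held(c,"red",p,z))
E
```

```text
[649.63392075  88.68487238 133.29797638] [ 3.14146617e+00 -5.40714264e-04  3.09967175e+00] 39.95954531620962 [-0.15399901  0.05133806 -2.9404438 ] [573.06126978  90.17143393 294.58764766]
('ext s', array([-46.8,  27.4]), 'top s', array([-44.2,  23.3]), 't', array([-23.2,  23.2]), np.float64(144.87942773364864), ((644.9993286132812, 87.17549133300781), (52.791053771972656, 74.91561889648438), 67.64421081542969))
```

View pics/w5.png

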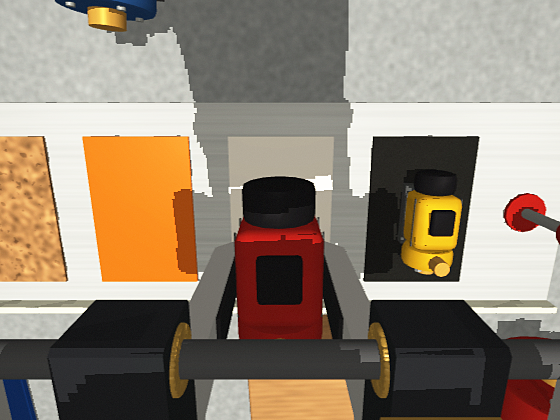

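```bash
python3 - <<'E'
from h import *
c=dict(np.load("w5.npz"))
for n,u,v in [("or nL",83,138),("or nR",188,137),("or fR",198,280),("wh nL",228,137),("wh nR",334,137),("bl nL",373,137),("bl nR",479,137),("bl fR",462,281),("bl fL",361,281)]: print(n,pl(c,u,v))
print(held(c,"yellow",(660,198),52))
E
```

```text
or nL [590.1 -58.2]
or nR [592.7  20.8]
or fR [710.5  16.5]
wh nL [594.   50.9]
wh nR [597.4 130.5]
bl nL [598.7 159.8]
bl nR [602.1 239.5]
bl fR [720.9 237.1]
bl fL [717.3 152.7]
('ext s', array([-37.5,  37. ]), 'top s', array([-35.8,  30.1]), 't', array([-15.6,  13.2]), np.float64(51.13573713207978), ((657.3018798828125, 197.05026245117188), (30.88326644897461, 69.0030288696289), 86.74618530273438))
```

drive_tool --steps '[{"delta_pos": [3,-0.3,-30],"yaw": 0,"hand": 33},{"delta_pos": [0,0,-25],"yaw": 0,"hand": 33},{"delta_pos": [0,0,-15],"yaw": 0,"hand": 33},{"delta_pos": [0,0,-10],"yaw": 0,"hand": 33},{"delta_pos": [0,0,-4.5],"yaw": 0,"hand": 33}]'

```text
clock: 8.68
eef_pos: [652.4, 88.4, 47.7]
eef_rot: [-3.141, -0.002, 3.1]
wrist_force: [-0.1, -1.4, -3.1]
finger_gap: 39.7
```

drive_tool --steps '[{"delta_pos": [0,0,0],"yaw": 0,"hand": 33},{"delta_pos": [0,0,0],"yaw": 0,"hand": 33},{"delta_pos": [0,0,-0.7],"yaw": 0,"hand": 33},{"delta_pos": [0,0,0],"yaw": 0,"hand": 33}]'

```text
clock: 9.02
eef_pos: [653.7, 87.5, 49.0]
eef_rot: [3.141, 0.001, 3.099]
wrist_force: [0.1, 0.0, -2.5]
finger_gap: 39.7
```

drive_tool --steps '[{"delta_pos": [0,0,-1],"yaw": 0,"hand": 33},{"delta_pos": [0,0,0],"yaw": 0,"hand": 33},{"delta_pos": [0,0,0],"yaw": 0,"hand": 33}]'

```text
clock: 9.27
eef_pos: [653.7, 87.4, 47.6]
eef_rot: [3.141, 0.001, 3.099]
wrist_force: [-0.2, 0.3, 1.5]
finger_gap: 39.7
```

drive_tool --steps '[{"delta_pos": [0,0,0],"yaw": 0,"hand": 50},{"delta_pos": [0,0,0],"yaw": 0,"hand": 60},{"delta_pos": [0,0,0],"yaw": 0,"hand": 62},{"delta_pos": [0,0,25],"yaw": 0,"hand": 62},{"delta_pos": [0,0,40],"yaw": 0,"hand": 62}]'

```text
clock: 9.68
eef_pos: [651.5, 87.2, 108.7]
eef_rot: [-3.141, -0.007, 3.099]
wrist_force: [1.0, 0.3, 0.2]
finger_gap: 61.4
```

drive_tool --steps '[{"delta_pos": [-5,-5,35],"yaw": 0,"hand": 75},{"delta_pos": [-25,-32,10],"yaw": -0.06,"hand": 75},{"delta_pos": [-25,-32,0],"yaw": -0.06,"hand": 75},{"delta_pos": [-25,-33,0],"yaw": -0.06,"hand": 75},{"delta_pos": [-25,-33,0],"yaw": -0.06,"hand": 75}]'

```text
clock: 10.1
eef_pos: [547.1, -48.5, 157.3]
eef_rot: [3.142, 0.001, 2.856]
wrist_force: [0.6, -1.0, -0.1]
finger_gap: 75.2
```

drive_tool --steps '[{"delta_pos": [-25,-33,0],"yaw": -0.06,"hand": 75},{"delta_pos": [-20,-30,0],"yaw": 0,"hand": 75},{"delta_pos": [-5,-20,0],"yaw": 0,"hand": 75},{"delta_pos": [0,0,0],"yaw": 0,"hand": 75},{"delta_pos": [0,0,0],"yaw": 0,"hand": 75}]'

```text
clock: 10.52
eef_pos: [498.5, -131.1, 157.3]
eef_rot: [3.141, 0.001, 2.797]
wrist_force: [0.8, 0.4, 1.1]
finger_gap: 75.0
```

```bash
python3 - <<'E'
from h import *
c=cam("wrist"); np.savez("w6.npz",**c)
s=manip.read_state();print(s["eef_pos"],s["eef_rot"],s["joints"],c["o"])
cv2.imwrite("pics/w6.png",c["rgb"][:,:,::-1])
print(top(c,"green",(478,-138)),ext(c,"green",(477.5,-138.3),-20))
print(top(c,"blue",(466,-11)))
E
```

```text
[ 498.7630267  -130.27590819  157.21530851] [3.14141877e+00 4.33495312e-04 2.79817501e+00] [-3.26631384e-01  2.88295886e-01  1.69543340e+00  1.81903498e-04
  1.15742702e+00 -1.55408314e+00] [ 425.94746275 -106.44929371  318.69350015]
[482.9, -141.2, 76.1, 46.5, -19.9, 54.7, 4141.0] (array([-54.5,  51.8]), array([-24.7,  23.4]), np.int64(8223))
[466.0, -11.7, 88.8, 54.4, -6.4, 62.9, 6847.0]
```

View pics/w6.png

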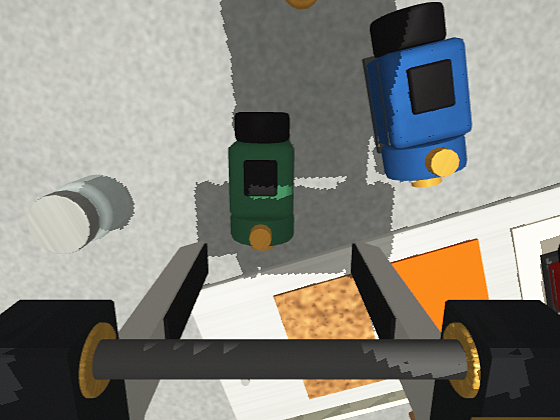

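drive_tool --steps '[{"delta_pos": [-26,-6.5,-20],"yaw": 0,"hand": 75},{"delta_pos": [0,0,-30],"yaw": 0,"hand": 75},{"delta_pos": [0,0,-30],"yaw": 0,"hand": 75},{"delta_pos": [0,0,-25],"yaw": 0,"hand": 75},{"delta_pos": [0,0,-14],"yaw": 0,"hand": 70}]'

```text
clock: 10.98
eef_pos: [471.9, -135.4, 35.3]
eef_rot: [3.141, -0.003, 2.8]
wrist_force: [-0.2, -0.1, -0.1]
finger_gap: 71.3
```

drive_tool --squeeze 40 --steps '[{"delta_pos": [0,0,0],"yaw": 0,"hand": 58},{"delta_pos": [0,0,0],"yaw": 0,"hand": 41},{"delta_pos": [0,0,0],"yaw": 0,"hand": 41},{"delta_pos": [0,0,0],"yaw": 0,"hand": 41},{"delta_pos": [0,0,0],"yaw": 0,"hand": 41}]'

```text
clock: 11.4
eef_pos: [473.3, -136.8, 39.3]
eef_rot: [3.141, 0.002, 2.799]
wrist_force: [1.4, 3.7, 5.4]
finger_gap: 47.4
```

drive_tool --steps '[{"delta_pos": [0,0,15],"yaw": 0,"hand": 41},{"delta_pos": [0,0,35],"yaw": 0,"hand": 41},{"delta_pos": [0,0,35],"yaw": 0,"hand": 41},{"delta_pos": [15,10,20],"yaw": 0,"hand": 41},{"delta_pos": [30,20,0],"yaw": 0.06,"hand": 41}]'

```text
clock: 11.82
eef_pos: [518.1, -108.4, 148.3]
eef_rot: [-3.141, 0.007, 2.855]
wrist_force: [0.6, -0.3, -4.3]
finger_gap: 47.6
```

drive_tool --steps '[{"delta_pos": [32,20,0],"yaw": 0.06,"hand": 41},{"delta_pos": [32,20,0],"yaw": 0.06,"hand": 41},{"delta_pos": [32,20,0],"yaw": 0.06,"hand": 41},{"delta_pos": [20,15,0],"yaw": 0.059,"hand": 41},{"delta_pos": [13,10,0],"yaw": 0,"hand": 41}]'

```text
clock: 12.23
eef_pos: [647.8, -20.1, 142.5]
eef_rot: [3.141, -0.001, 3.103]
wrist_force: [-0.4, -0.5, -5.5]
finger_gap: 47.9
```

drive_tool --steps '[{"delta_pos": [0,0,0],"yaw": 0,"hand": 41},{"delta_pos": [0,0,0],"yaw": 0,"hand": 41},{"delta_pos": [0,0,0],"yaw": 0,"hand": 41}]'

```text
clock: 12.48
eef_pos: [645.8, -22.3, 142.7]
eef_rot: [-3.141, -0.001, 3.097]
wrist_force: [0.4, -0.8, -5.6]
finger_gap: 48.1
```

```bash
python3 - <<'E'
from h import *
c=cam("wrist"); np.savez("w7.npz",**c)
s=manip.read_state();print(s["eef_pos"],s["eef_rot"],s["finger_gap"],s["wrist_force"],c["o"])
cv2.imwrite("pics/w7.png",c["rgb"][:,:,::-1])
z=s["eef_pos"][2]-39.3+55
print(held(c,"green",s["eef_pos"][:2],z))
print(held(c,"red",(655,88),60))
E
```

```text
[645.85138979 -22.53073219 143.03252179] [-3.14142761e+00 -5.99029154e-04  3.09707903e+00] 47.53366597222946 [-0.48977703  0.13475896 -4.75182389] [569.14822666 -20.23881537 304.23886706]
('ext s', array([-50.6,  43. ]), 'top s', array([-47.,  25.]), 't', array([-26.6,  26.7]), np.float64(158.07403523198528), ((646.1068725585938, -24.36510467529297), (62.401832580566406, 92.96367645263672), 58.90373229980469))
('ext s', array([-44.3,  45.9]), 'top s', array([-41.9,  37.7]), 't', array([-20.7,  15.8]), np.float64(59.37952954337318), ((652.7339477539062, 85.75021362304688), (38.29904556274414, 83.18936920166016), 88.99964904785156))
```

View pics/w7.png

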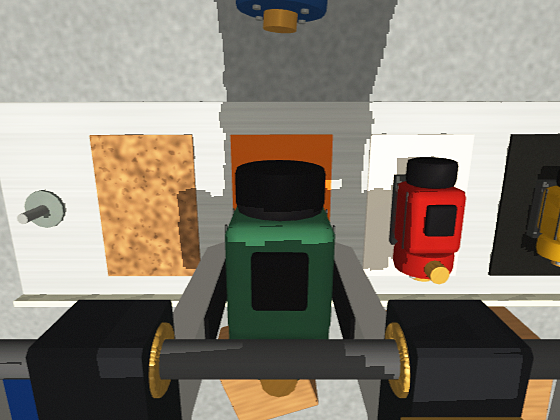

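```bash
python3 - <<'E'
from h import *
c=dict(np.load("w7.npz"))
for n,u,v in [("ck nL",90,135),("ck nR",193,135),("ck fR",200,276),("ck fL",108,276),("or nL",231,135),("or nR",333,135),("wh nL",370,135)]: print(n,pl(c,u,v))
P=c["P"];h=c["hsv"]
m=(P[...,2]>138)&(abs(P[...,0]-646)<90)&(abs(P[...,1]+22)<32)&(c["rgb"].max(-1)<50)
m=cv2.morphologyEx(m.astype(np.uint8),cv2.MORPH_OPEN,np.ones((3,3)))
m[225:]=0
p=P[m>0]; print("fan",np.percentile(p,[1,50,99],axis=0).round(1))
g=(h[...,0]>50)&(h[...,0]<85)&(h[...,1]>80)&(abs(P[...,2]-158)<4); p=P[g]; print("green",np.percentile(p,[1,50,99],axis=0).round(1), )
E
```

```text
ck nL [ 584.4 -167.9]
ck nR [587.9 -88. ]
ck fR [707.4 -94.6]
ck fL [ 703.9 -173.8]
or nL [589.2 -58.5]
or nR [592.7  20.6]
wh nL [594.   49.3]
fan [[594.8 -40.6 139.8]
 [604.1 -21.4 152.7]
 [616.   -2.3 156.5]]
green [[ 6.175e+02 -4.640e+01  1.543e+02]
 [ 6.409e+02 -2.340e+01  1.581e+02]
 [ 6.714e+02 -5.000e-01  1.598e+02]]
```

drive_tool --steps '[{"delta_pos": [1.7,0.8,-30],"yaw": 0,"hand": 41},{"delta_pos": [0,0,-27],"yaw": 0,"hand": 41},{"delta_pos": [0,0,-17],"yaw": 0,"hand": 41},{"delta_pos": [0,0,-10],"yaw": 0,"hand": 41},{"delta_pos": [0,0,-4.5],"yaw": 0,"hand": 41}]'

```text
clock: 12.95
eef_pos: [647.4, -21.7, 53.4]
eef_rot: [3.142, -0.002, 3.097]
wrist_force: [0.5, -0.5, -4.5]
finger_gap: 48.0
```

drive_tool --steps '[{"delta_pos": [0,0,-1],"yaw": 0,"hand": 41},{"delta_pos": [0,0,0],"yaw": 0,"hand": 41},{"delta_pos": [0,0,0],"yaw": 0,"hand": 41}]'

```text
clock: 13.2
eef_pos: [648.8, -21.3, 55.0]
eef_rot: [-3.141, 0.002, 3.098]
wrist_force: [-0.1, 1.3, -6.2]
finger_gap: 47.9
```

drive_tool --steps '[{"delta_pos": [0,0,-1.5],"yaw": 0,"hand": 41},{"delta_pos": [0,0,0],"yaw": 0,"hand": 41},{"delta_pos": [0,0,0],"yaw": 0,"hand": 41}]'

```text
clock: 13.45
eef_pos: [648.3, -21.2, 52.4]
eef_rot: [-3.142, 0.001, 3.098]
wrist_force: [-0.5, -0.0, -5.5]
finger_gap: 47.8
```

drive_tool --steps '[{"delta_pos": [0,0,-0.8],"yaw": 0,"hand": 41},{"delta_pos": [0,0,0],"yaw": 0,"hand": 41},{"delta_pos": [0,0,0],"yaw": 0,"hand": 41}]'

```text
clock: 13.7
eef_pos: [648.4, -21.1, 52.3]
eef_rot: [-3.142, 0.001, 3.098]
wrist_force: [-6.2, -0.3, 3.9]
finger_gap: 47.7
```

drive_tool --steps '[{"delta_pos": [0,0,0],"yaw": 0,"hand": 56},{"delta_pos": [0,0,0],"yaw": 0,"hand": 68},{"delta_pos": [0,0,0],"yaw": 0,"hand": 70},{"delta_pos": [0,0,25],"yaw": 0,"hand": 70},{"delta_pos": [0,0,40],"yaw": 0,"hand": 70}]'

```text
clock: 14.12
eef_pos: [646.4, -21.0, 113.1]
eef_rot: [3.141, -0.007, 3.098]
wrist_force: [0.4, 1.4, 0.1]
finger_gap: 69.7
```

drive_tool --steps '[{"delta_pos": [-5,2,35],"yaw": 0,"hand": 86},{"delta_pos": [-35,2,15],"yaw": -0.03,"hand": 86},{"delta_pos": [-40,2,0],"yaw": -0.03,"hand": 86},{"delta_pos": [-40,2,0],"yaw": 0,"hand": 86},{"delta_pos": [-35,2,0],"yaw": 0,"hand": 86}]'

```text
clock: 14.53
eef_pos: [491.1, -11.0, 166.4]
eef_rot: [3.142, 0.001, 3.038]
wrist_force: [0.5, 0.4, -0.1]
finger_gap: 85.9
```

drive_tool --steps '[{"delta_pos": [0,0,0],"yaw": 0,"hand": 86},{"delta_pos": [0,0,0],"yaw": 0,"hand": 86},{"delta_pos": [0,0,0],"yaw": 0,"hand": 86}]'

```text
clock: 14.78
eef_pos: [494.1, -11.3, 167.0]
eef_rot: [3.142, 0.002, 3.038]
wrist_force: [-0.1, 0.6, -0.4]
finger_gap: 86.1
```

```bash
python3 - <<'E'
from h import *
c=cam("wrist"); np.savez("w8.npz",**c)
s=manip.read_state();print(s["eef_pos"],s["eef_rot"],c["o"])
cv2.imwrite("pics/w8.png",c["rgb"][:,:,::-1])
print(top(c,"blue",(466,-11)),ext(c,"blue",(464,-11),-6))
c=cam("scene"); cv2.imwrite("pics/scene8.png",c["rgb"][:,:,::-1])
E
```

```text
[494.29062624 -11.27785449 166.63787091] [3.14157104e+00 1.33270823e-03 3.03776591e+00] [417.29427357  -4.59404272 328.21687029]
[453.2, -9.9, 62.8, 54.1, -6.5, 62.9, 4812.0] (array([-66.7,  54.4]), array([-27.8,  27.7]), np.int64(11226))
```

View pics/w8.png

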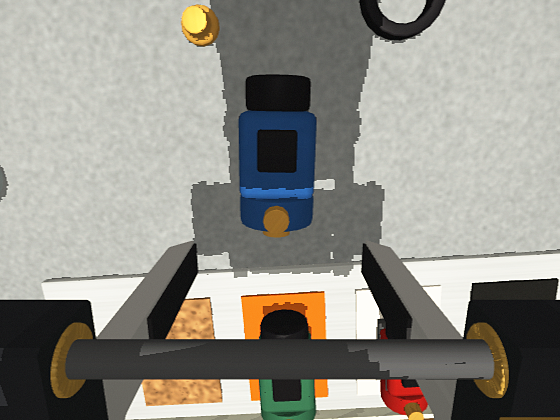

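View pics/scene8.png

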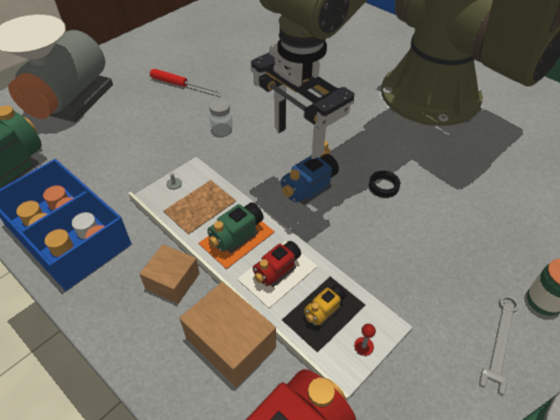

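drive_tool --steps '[{"delta_pos": [-30,1,-10],"yaw": -0.008,"hand": 86},{"delta_pos": [-11,0,-30],"yaw": 0,"hand": 86},{"delta_pos": [0,0,-35],"yaw": 0,"hand": 86},{"delta_pos": [0,0,-30],"yaw": 0,"hand": 86},{"delta_pos": [0,0,-17],"yaw": 0,"hand": 80}]'

```text
clock: 15.3
eef_pos: [451.6, -10.1, 41.2]
eef_rot: [-3.142, -0.003, 3.03]
wrist_force: [-0.3, 0.6, -0.4]
finger_gap: 82.3
```

drive_tool --squeeze 45 --steps '[{"delta_pos": [0,0,0],"yaw": 0,"hand": 66},{"delta_pos": [0,0,0],"yaw": 0,"hand": 49},{"delta_pos": [0,0,0],"yaw": 0,"hand": 49},{"delta_pos": [0,0,0],"yaw": 0,"hand": 49},{"delta_pos": [0,0,0],"yaw": 0,"hand": 49}]'

```text
clock: 15.72
eef_pos: [453.2, -10.1, 45.5]
eef_rot: [3.141, 0.003, 3.03]
wrist_force: [0.9, 2.3, 4.0]
finger_gap: 55.9
```

drive_tool --steps '[{"delta_pos": [0,0,15],"yaw": 0,"hand": 49},{"delta_pos": [0,0,35],"yaw": 0,"hand": 49},{"delta_pos": [0,0,35],"yaw": 0,"hand": 49},{"delta_pos": [10,-15,20],"yaw": 0,"hand": 49},{"delta_pos": [20,-25,0],"yaw": 0.03,"hand": 49}]'

```text
clock: 16.13
eef_pos: [483.1, -49.5, 154.1]
eef_rot: [-3.141, 0.006, 3.062]
wrist_force: [1.7, 0.3, -7.3]
finger_gap: 55.5
```

drive_tool --steps '[{"delta_pos": [30,-25,0],"yaw": 0.038,"hand": 49},{"delta_pos": [35,-20,0],"yaw": 0,"hand": 49},{"delta_pos": [35,-15,0],"yaw": 0,"hand": 49},{"delta_pos": [35,-12,0],"yaw": 0,"hand": 49},{"delta_pos": [22,-9,0],"yaw": 0,"hand": 49}]'

```text
clock: 16.55
eef_pos: [641.0, -132.3, 148.5]
eef_rot: [-3.142, -0.001, 3.097]
wrist_force: [1.5, 0.6, -6.9]
finger_gap: 55.8
```

drive_tool --steps '[{"delta_pos": [0,0,0],"yaw": 0,"hand": 49},{"delta_pos": [0,0,0],"yaw": 0,"hand": 49},{"delta_pos": [0,0,0],"yaw": 0,"hand": 49}]'

```text
clock: 16.8
eef_pos: [638.4, -130.9, 148.6]
eef_rot: [3.141, -0.002, 3.098]
wrist_force: [-0.4, -0.3, -7.8]
finger_gap: 55.6
```

```bash
python3 - <<'E'
from h import *
c=cam("wrist"); np.savez("w9.npz",**c)
s=manip.read_state();print(s["eef_pos"],s["eef_rot"],s["finger_gap"],s["wrist_force"],c["o"])
cv2.imwrite("pics/w9.png",c["rgb"][:,:,::-1])
z=s["eef_pos"][2]-45.5+63
print(held(c,"blue",s["eef_pos"][:2],z))
print(held(c,"green",(651,-22),68))
P=c["P"];h=c["hsv"]; g=(h[...,0]>100)&(h[...,0]<128)&(h[...,1]>80)&(abs(P[...,2]-z)<4)&(P[...,0]<720); print("blue",np.percentile(P[g],[1,50,99],axis=0).round(1))
E
```

```text
[ 638.39861641 -130.78679571  148.9837489 ] [ 3.14133200e+00 -1.23388659e-03  3.09794200e+00] 55.231145055884646 [-0.68006937 -1.08368925 -7.29288925] [ 561.84949085 -128.94272712  310.11316252]
('ext s', array([-57. ,  53.8]), 'top s', array([-51.4,  52.4]), 't', array([-30.1,  29.6]), np.float64(165.7927183910989), ((639.1401977539062, -133.91268920898438), (68.95602416992188, 112.91159057617188), 70.7537841796875))
('ext s', array([-53.3,  45.4]), 'top s', array([-49.4,  42.9]), 't', array([-23.3,  21.3]), np.float64(67.52384645436439), ((647.4583129882812, -22.778160095214844), (46.7631950378418, 97.9221420288086), 87.76277923583984))
blue [[ 607.1 -158.5  162.7]
 [ 630.9 -131.7  165.8]
 [ 690.8 -105.4  167.5]]
```

View pics/w9.png

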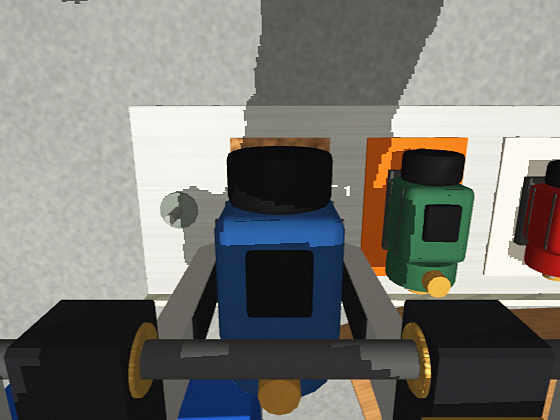

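drive_tool --steps '[{"delta_pos": [2.3,0,-30],"yaw": 0,"hand": 49},{"delta_pos": [0,0,-27],"yaw": 0,"hand": 49},{"delta_pos": [0,0,-17],"yaw": 0,"hand": 49},{"delta_pos": [0,0,-10],"yaw": 0,"hand": 49},{"delta_pos": [0,0,-5],"yaw": 0,"hand": 49}]'

```text
clock: 17.27
eef_pos: [640.7, -130.8, 59.3]
eef_rot: [3.141, -0.002, 3.098]
wrist_force: [-0.2, -0.3, -7.9]
finger_gap: 55.6
```

drive_tool --steps '[{"delta_pos": [0,0,-1],"yaw": 0,"hand": 49},{"delta_pos": [0,0,0],"yaw": 0,"hand": 49},{"delta_pos": [0,0,-0.7],"yaw": 0,"hand": 49},{"delta_pos": [0,0,0],"yaw": 0,"hand": 49},{"delta_pos": [0,0,0],"yaw": 0,"hand": 49}]'

```text
clock: 17.68
eef_pos: [641.8, -131.2, 59.3]
eef_rot: [-3.141, 0.001, 3.098]
wrist_force: [0.0, -0.2, -7.6]
finger_gap: 55.6
```

drive_tool --steps '[{"delta_pos": [0,0,-0.8],"yaw": 0,"hand": 49},{"delta_pos": [0,0,0],"yaw": 0,"hand": 49},{"delta_pos": [0,0,0],"yaw": 0,"hand": 49}]'

```text
clock: 17.93
eef_pos: [641.8, -131.2, 58.6]
eef_rot: [-3.141, 0.001, 3.098]
wrist_force: [-3.8, 0.6, 1.9]
finger_gap: 56.0
```

Contact made; release, rise and move back for a check view.

drive_tool --steps '[{"delta_pos": [0,0,0],"yaw": 0,"hand": 64},{"delta_pos": [0,0,0],"yaw": 0,"hand": 74},{"delta_pos": [0,0,0],"yaw": 0,"hand": 76},{"delta_pos": [0,0,25],"yaw": 0,"hand": 76},{"delta_pos": [0,0,40],"yaw": 0,"hand": 76}]'

```text
clock: 18.35
eef_pos: [639.8, -130.7, 119.6]
eef_rot: [3.14, -0.007, 3.098]
wrist_force: [0.4, 0.4, -0.3]
finger_gap: 75.8
```

drive_tool --steps '[{"delta_pos": [-5,5,35],"yaw": 0,"hand": 76},{"delta_pos": [-25,30,25],"yaw": 0,"hand": 76},{"delta_pos": [-30,35,25],"yaw": 0,"hand": 76},{"delta_pos": [-30,35,20],"yaw": 0,"hand": 76},{"delta_pos": [-30,35,20],"yaw": 0,"hand": 76}]'

```text
clock: 18.77
eef_pos: [539.3, -12.4, 234.3]
eef_rot: [3.142, 0.001, 3.097]
wrist_force: [1.5, 0.4, 0.9]
finger_gap: 76.2
```

drive_tool --steps '[{"delta_pos": [-20,20,10],"yaw": 0,"hand": 76},{"delta_pos": [0,0,0],"yaw": 0,"hand": 76},{"delta_pos": [0,0,0],"yaw": 0,"hand": 76},{"delta_pos": [0,0,0],"yaw": 0,"hand": 76}]'

```text
clock: 19.1
eef_pos: [520.8, 6.3, 243.1]
eef_rot: [-3.141, 0.0, 3.098]
wrist_force: [0.1, 0.8, -0.1]
finger_gap: 76.2
```

```bash
python3 - <<'E'
from h import *
c=cam("wrist"); np.savez("w10.npz",**c)
s=manip.read_state();print(s["clock"],s["eef_pos"],s["wrist_force"])
cv2.imwrite("pics/w10.png",c["rgb"][:,:,::-1])
cc={"wrist":c,"scene":cam("scene"),"side":cam("side")}
for n in("scene","side"): cv2.imwrite(f"pics/{n}10.png",cc[n]["rgb"][:,:,::-1])
M=dict(yellow=(660.1,197.3),red=(655.6,87.9),green=(650.9,-21.8),blue=(645.8,-131.3))
for k in M:
    for n,q in cc.items(): 
        try: print(k,n,"top",top(q,k,M[k]) if 0 else "",[x for x in held(q,k,M[k],SPEC[k][2]+12)])
        except Exception as e: print(k,n,e)
q=cc["side"]["P"][298:316,232:260].reshape(-1,3); print("jar lid",np.nanmedian(q,0))
E
```

```text
19.15 [520.8934498    6.00315006 242.70571601] [ 0.28140718  0.4751898  -0.36553314]
yellow wrist top  ['ext s', array([-38. ,  29.1]), 'top s', array([-36.9,  -8.3]), 't', array([-14.5,  13.9]), np.float64(50.33829053872071), ((637.68701171875, 197.02952575683594), (31.12250518798828, 31.036531448364258), 1.3097528219223022)]
yellow scene top  ['ext s', array([-33.4,  41.2]), 'top s', array([-32.2,  35.9]), 't', array([-12.5,  16.6]), np.float64(51.477856648309114), ((661.9505004882812, 199.30731201171875), (30.24783706665039, 71.31494903564453), 88.18778228759766)]
yellow side top  ['ext s', array([-36.2,  37.9]), 'top s', array([-33.9,  31.9]), 't', array([-17. ,  11.4]), np.float64(51.47300089960271), ((659.0667114257812, 195.99520874023438), (67.57039642333984, 32.0841064453125), 1.1529700756072998)]
red wrist top  ['ext s', array([-45.,  36.]), 'top s', array([-25.1,  33.1]), 't', array([-20.6,  12.3]), np.float64(59.47856694373024), ((660.0933837890625, 80.25697326660156), (68.87625885009766, 31.939926147460938), 11.651284217834473)]
red scene top  ['ext s', array([-40.3,  50.
[... 1238 characters left out ...]
), 't', array([-27. ,   5.6]), np.float64(75.07640728791057), ((614.0171508789062, -144.19027709960938), (22.293134689331055, 68.66849517822266), 50.344600677490234)]
blue scene top  ['ext s', array([-56.5,  65.7]), 'top s', array([-51. ,  55.3]), 't', array([-25.2,  27.4]), np.float64(75.60444399986972), ((646.13232421875, -130.084228515625), (55.804481506347656, 112.45669555664062), 86.47612762451172)]
blue side top  ['ext s', array([-60.3,  62. ]), 'top s', array([-53. ,  51.4]), 't', array([-29.1,  24.1]), np.float64(75.61762280373316), ((643.2072143554688, -132.9554443359375), (56.68609619140625, 112.00231170654297), 87.1744613647461)]
jar lid [ 452.33707464 -279.21967051   68.99734958]
```

View pics/w10.png

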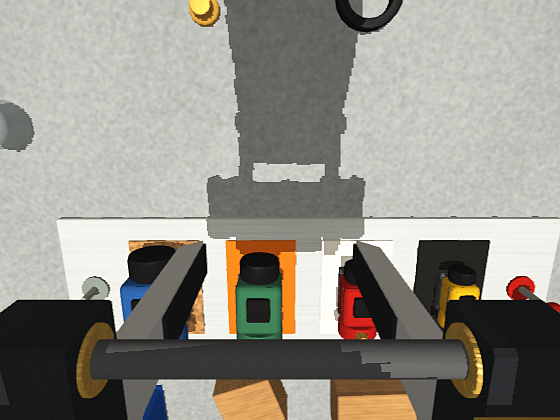

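View pics/scene10.png

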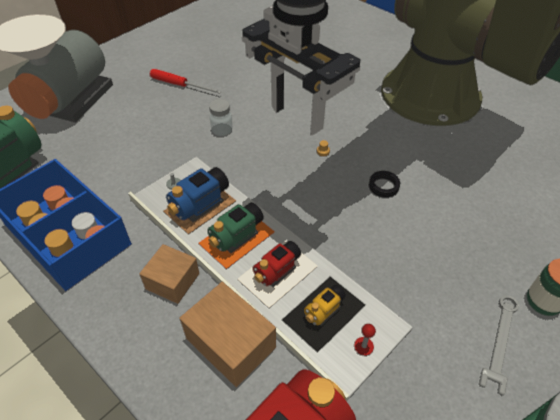

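View pics/side10.png

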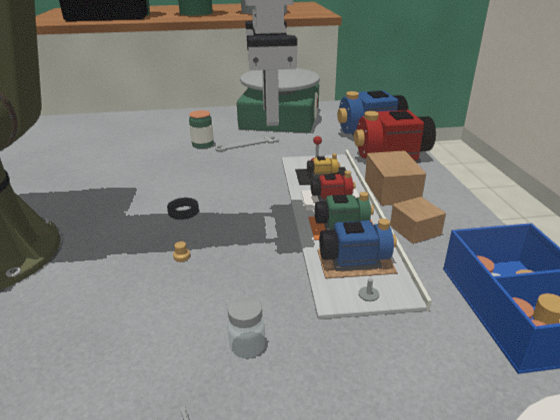

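```bash
python3 -c "
from cell import manip
print(manip.sign_off())"
```

```text
the job is handed in; nothing more can be done
None
```

All four pumps are on the board in order of size, and I handed the job in at about 19 s of the 96 s. From the post with the red ball, they stand yellow (black mat), red (white mat), green (orange mat) and blue (cork mat).

**Upright and in place:** The last views from all three cameras show each pump standing on its mat, lengthways across the row and turned within about 1° of it. The wrist and side cameras put each one within about 2 mm of the mat centre along its length. The gripper was well clear of everything when I handed in.

**Disagreement between cameras:** The scene camera reads the pumps about 4–5 mm too far towards the lip. It is nearly the same for all four, so I took it as a calibration offset and did not adjust anything. Across the row, the side and scene views differ by 2–5 mm, because each camera sees only one flank of a pump.

**Jar and forces:** The jar was not touched. Its lid reads 1.7 mm from the first measurement, but I used a slightly different pixel window, so I take that as measurement noise. The wrist force stayed under 10 N in every reading.

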